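Lock the mower's drive flange in its holding fixture

TASK

Turn the flange on its spindle until the notch in its rim faces the locking bolt, then slide the bolt fully home into the notch. Then try the lock: with the bolt home, push one of the flange's upright dogs sideways (along the rim) with a steady force of about 12 N for a second, then let go and leave the flange seated and locked; never push the flange or the bolt with more than 20 N, and leave the other things on the bench alone.

Things in the scene. Friction and masses are not known exactly. Their poses are not given: they have to be found in the camera images.
- fixture: Grey plate 250 x 170 mm, 12 mm thick, fixed on the bench, with an upright greased spindle (22 mm dia, top 42 mm above the bench). Origin at bench level on the spindle's axis; x points from the spindle along the bolt's guide, z up. The plate runs from x = -105 to +145 mm and y = -85 to +85 mm.
- guide (a point): Fixed guide of the bolt, this point on top of its strap (fixture x = 80 mm, 30 mm above the bench; strap x = 75 to 85 mm, 30 mm wide). Two rails beside the bolt run from x = 79 to 133 mm, outer faces at y = +-15 mm, tops 26 mm above the bench.
- mark (a point): Fixed point on the bolt's line where the notch's mouth must come: fixture x = 60 mm, y = 0, 26 mm above the bench.
- flange: Loose aluminium flange (0.5 kg), 120 mm dia, flat on the plate round the spindle; turns with light drag (about 0.5 N at the rim, more if pressed down), either way; bore play 1.5 mm all round, so it shifts when pushed. Origin on its axis at its underside (12 mm above the bench); x to the notch, z up. Rim's top 14 mm above the origin, boss (40 mm across) 20 mm.
- notch (a point): Middle of the notch's mouth: flange x = 60 mm, at the height of the rim's top. The notch is 15 mm wide with parallel sides, cut through the rim's whole thickness from radius 42 to 60 mm.
- dog (a point): Top centre of the dog across from the notch (flange x = -52 mm). Three equal dogs stand on the rim at +90, 180 and -90 degrees from the notch: upright blocks 14 mm wide along the rim, from radius 44 to 60 mm, tops 36 mm above the flange's origin (22 mm above the rim).
- bolt: Steel bolt 12 mm wide, 10 high, 66 long, nose rounded at 6 mm radius seen from above; slides along the fixture's x, axes parallel to the fixture's. Origin at the nose's tip, underside, 15 mm above the bench. Tip at fixture x = 65 mm drawn back, 47 mm fully home on a hard stop (not touching the notch's bottom). Starts within 3 mm of drawn back. About 2.5 N of friction, no spring: stays where left.
- knob (a point): Top centre of the bolt's upright black knob: 14 mm dia, axis 44 mm behind the bolt's tip, from 25 to 55 mm above the bench. If the notch is off line the nose stops on the rim or the notch's edge; up to about 2 mm off line the round nose draws the flange in. Once in there is 1.5 mm play each side.
- nut: hexagon spindle nut of steel, 30 mm across, 14 mm high, lying near a corner of the fixture plate; bystander, origin under its centre
- socket: plain steel cylinder (wrench socket), 26 mm dia, 32 mm high, standing near another corner of the fixture plate; bystander, origin under its centre
- wrench: open wrench about 200 mm long lying on the bench; bystander
- screwdriver: screwdriver about 200 mm long lying on the bench; bystander
- sprocket: dark steel ring 90 mm dia, 8 mm high, lying on the bench; bystander
- oil: plastic bottle 60 mm dia, 170 mm high, standing on the bench; bystander
- jar: glass jar 66 mm dia, 80 mm high, standing on the bench; bystander

How it is judged (in metres and radians):
On the way, in this order (a step that is already met when the one before it is completed fails the run):
1. the notch faces the bolt (its mouth within 4 mm of the mark) (horizontal distance between notch and mark below 0.004 m), for 0.2 s.
2. the bolt is fully home in the notch (tip within 2.5 mm of the stop) (x of bolt in the frame of fixture below 0.0495 m and horizontal distance between notch and mark below 0.004 m), for 0.2 s.
3. the flange is pressed against the home bolt with more than 5 N (as a 12 N push on a dog does) for 0.4 s (all of step 2 and contact force between flange and bolt above 5 N), for 0.4 s.
At the end, for the whole second after the job is handed in: The bolt is home (tip within 2.5 mm of its stop) in the notch, the notch's mouth is within 4 mm of the mark, the flange sits flat on the plate (within 3 mm and 0.06 rad) and is at rest (all of step 2 and z of flange in the frame of fixture below 0.015 m and angle between flange's own z axis and vertical below 0.06 rad and linear speed of flange below 0.01 m/s and angular speed of flange below 0.05 rad/s); the robot touches nothing.
It fails at once if the fingers push the flange with more than 20 N (contact force between the fingers and flange above 20 N).
It fails at once if the fingers push the bolt with more than 20 N (contact force between the fingers and bolt above 20 N).
It fails at once if a bystander is moved by more than 15 mm (distance of any of nut, socket, wrench, screwdriver, sprocket, oil, jar from where it was at the start of the episode above 0.015 m).
It also fails if it takes over 72 s, if anything falls off the work surface, if the arm or the gripper's body presses on something with over 40 N, if the wrist force passes 120 N, or if a joint passes its speed limit or range.

ROBOT

A 6-joint arm with a two-finger parallel gripper is mounted at the origin on the work surface. World frame = base frame: x ahead of the robot, y to its left, z up, the work surface at z = 0. Lengths are in m, angles in degrees, forces in N, time in s.
With the tool pointing down it reaches from about 0.3 to 0.75 m from the base axis. Payload 8.5 kg.
Tool frame: the origin (TCP) lies at the very end of the fingers, on their centre line; the grasp point (between the pads) lies 19 mm behind it (env.hold_point_z is the distance from the TCP to the grasp point, in m); z points along the fingers, y is the line along which they close (so a half turn about z gives the same grasp; the last joint's range is limited). The gripper opens to 85 mm and grips with 20 to 120 N. Pads are 22 mm wide; open, the fingers measure 114 mm over their backs; the gripper's body (76 mm by 85 mm) begins 54 mm behind the grasp point. The pads swing forward as they close: fully open they stand 13 mm farther back than shut.
Start: joints at [51.721, 21.807, 74.336, -0, 83.858, -12.336], TCP at [0.241, 0.495, 0.203] pointing down, gripper open.
Joint ranges: [-178.18, 178.18], [-50.72, 133.34], [12.68, 142.11], [-81.47, 261.47], [9.98, 163.14], [-165.26, 165.26]. Speed limits (degrees/s): [136.94, 136.94, 180, 180, 180, 180].

INTERFACE

Orientations are given as a 3x3 rotation matrix whose columns are the frame's x, y, z axes.
In Python, from rig import env, optics gives the robot as it stands.
- The arm moves only by the shell command python3 -m jog 'ROWS' [OPENING] [FORCE]. ROWS is JSON, a list of rows, each an object with "linear": the shift along the tool's x, y, z in units of 40 mm (1.0 is 40 mm), a list of three; "roll": the turn about the tool's z in units of 5 degrees (1.0 is 5 degrees). A call has 1 to 12 rows; each row shifts and turns the commanded pose from where the row before left it, along the tool's axes as they then stand; what a row does not reach is not made up. A row lasts 1/12 s, in which the tool goes at most 41.7 mm and 7.16 degrees, less where a joint would pass 70% of its speed; a pose out of reach is approached as far as the arm can. A call is refused whole if a number of a shift passes 1 or a number of a turn 1, either way. A call with a gripper value outside its range is refused whole. OPENING is the opening, from -1 (shut) to 1 (fully open), set as the call begins (- or left out, the last holds). The fingers move at their own pace and stop on an object; FORCE is the grip in N (left out, the last holds). Time passes only in rows, so rows that do not move let the fingers close. It gives the time, the measured TCP pose, the force, the opening and the grip force at its end, in the units of the state.
- env.observe(): the state, without advancing time (a new reading comes with each control period).
- optics.get_image(name): name is "scene" or "top" or "wrist"; returns the picture (420x560x3 uint8, red, green, blue); there is no depth.
- optics.calibration(name): a dict with "fov_y" (degrees; the focal length in pixels is half the picture's height over the tangent of half this angle, whatever the lens; pixels are square), "cx", "cy" (the principal point, pixels), "D" ([k1, k2, p1, p2, k3] as OpenCV has them; the pictures are not rectified), "T" (4x4, takes a point from camera to world coordinates). Camera axes: x right, y down, z forward; pixel columns grow to the right and rows downward; lengths in m; the calibration is good to about 2 mm. A picture is of the moment at which its call begins: read the wrist's pose just before it. calibration takes no time and is no camera call; for the wrist camera it gives the pose at the moment of the call.
- env.close_job(): hands the job in; it is judged then, once.
The state is a dict: "time_s": time; "q": joint angles; "qvel": joint speeds; "joint_efforts": joint torques, N m; "position": TCP position; "tool_rot": TCP orientation; "ft_force": force on the tool from outside, world axes, zero at the start; "wrist_torque": the same for the moment, N m; "grip_width": finger opening in m; "gripper_force": force on a finger pad.
Only numpy, scipy, OpenCV 4.12 (cv2) and the standard library are available. Lean on these libraries where they do the work, as an engineer would, in place of code of your own. Each camera call takes 0.05 s, during which the arm holds its last target. There are 200 camera calls.

## Working session

There is one attempt and no reset: what is moved stays moved. The work goes in short steps, Python scripts to look and compute and a shell command to move; the robot and the scene stay as the last step left them, time stands still between calls to the robot, and variables do not carry over. Pictures are saved under pics/ and viewed, at most 10 in all, crops included, and the job is handed in when it is done.

```bash
ls; mkdir -p pics
cat > h.py <<'E'
import numpy as np,cv2
from rig import env,optics
def K(c,shape=(420,560)):
    f=shape[0]/2/np.tan(np.radians(c["fov_y"])/2)
    return np.array([[f,0,c["cx"]],[0,f,c["cy"]],[0,0,1.]])
def ray(c,px,z):
    """pixels (n,2) -> world points on plane z"""
    u=cv2.undistortPoints(np.array(px,float).reshape(-1,1,2),K(c),np.array(c["D"],float)).reshape(-1,2)
    T=np.array(c["T"]);d=np.c_[u,np.ones(len(u))]@T[:3,:3].T;o=T[:3,3]
    return o+d*((z-o[2])/d[:,2])[:,None]
def proj(c,P):
    T=np.linalg.inv(np.array(c["T"]));r,_=cv2.Rodrigues(T[:3,:3])
    return cv2.projectPoints(np.array(P,float).reshape(-1,1,3),r,T[:3,3],K(c),np.array(c["D"],float))[0].reshape(-1,2)
E
python3 - <<'E'
from h import *
for n in("top","scene"):
    c=optics.calibration(n);print(n,c)
    cv2.imwrite(f"pics/{n}.png",optics.get_image(n)[:,:,::-1])
s=env.observe();print(s["time_s"],s["position"],s["tool_rot"],s["ft_force"])
E
```

```text
pics
top {'fov_y': 48.22110198107733, 'cx': 282.0239122053416, 'cy': 210.5597897177447, 'D': array([-0.07838034,  0.        ,  0.        ,  0.        ,  0.        ]), 'T': array([[-0.09408521, -0.97345922,  0.20862676,  0.22689069],
       [-0.99555162,  0.0930463 , -0.01481067,  0.0078457 ],
       [-0.00499436, -0.20909217, -0.97788318,  1.25764189],
       [ 0.        ,  0.        ,  0.        ,  1.        ]])}
scene {'fov_y': 52.19441729748711, 'cx': 282.14869279326035, 'cy': 208.17504917928835, 'D': array([-0.03302769,  0.        ,  0.        ,  0.        ,  0.        ]), 'T': array([[ 0.80769337,  0.38828596, -0.4436952 ,  0.92189296],
       [ 0.58949382, -0.51734693,  0.62036214, -0.58394827],
       [ 0.01133356, -0.76261797, -0.64674986,  0.66950371],
       [ 0.        ,  0.        ,  0.        ,  1.        ]])}
0.1 [0.24044511 0.49434285 0.20208299] [[-8.99213090e-01  4.37510192e-01 -8.06419326e-04]
 [ 4.37510839e-01  8.99212589e-01 -9.93175991e-04]
 [ 2.90617792e-04 -1.24589405e-03 -9.99999182e-01]] [ 0.37810686 -0.7738713  -0.49629581]
```

View pics/top.png

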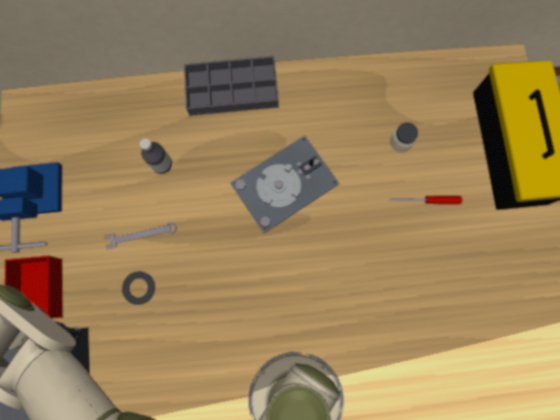

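View pics/scene.png

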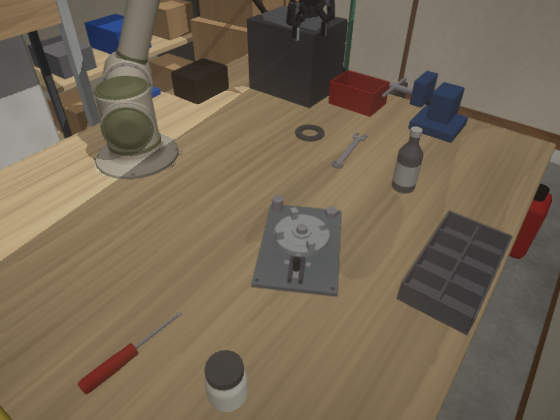

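The top view shows the plate with corners near (305,137), (338,183), (266,231) and (232,184), the spindle near (278,185) and the bolt with its knob near (310,165). The scene view agrees: flange around (302,232), knob at (297,264). I'll enlarge both views and work out the plate's frame.

Run:
```python
from h import *
t=cv2.imread("pics/top.png");s=cv2.imread("pics/scene.png")
a=cv2.resize(t[130:240,225:345],None,fx=4,fy=4,interpolation=cv2.INTER_CUBIC)[:440,:400]
a=cv2.resize(t[130:240,225:345],(400,367),interpolation=cv2.INTER_CUBIC)
b=cv2.resize(s[190:300,245:355],(400,400),interpolation=cv2.INTER_CUBIC)[:367]
cv2.imwrite("pics/crop.png",np.hstack([a,b]))
c=optics.calibration("top")
P=ray(c,[(305,137),(338,183),(266,231),(232,184)],.012);print(P)
for i in range(4):print(np.linalg.norm(P[i]-P[(i+1)%4]))
print("spindle",ray(c,[(278,184.5)],.042),"knob",ray(c,[(310,165)],.055))
```

```text
[[ 0.69724997 -0.09530753  0.012     ]
 [ 0.55518611 -0.17163172  0.012     ]
 [ 0.44075182  0.03719261  0.012     ]
 [ 0.58017572  0.11902144  0.012     ]]
0.16126848507077418
0.23812351673252727
0.16166317451655587
0.24421976053868985
spindle [[ 0.55842275 -0.00654731  0.042     ]] knob [[ 0.60057578 -0.09670538  0.055     ]]
```

View pics/crop.png

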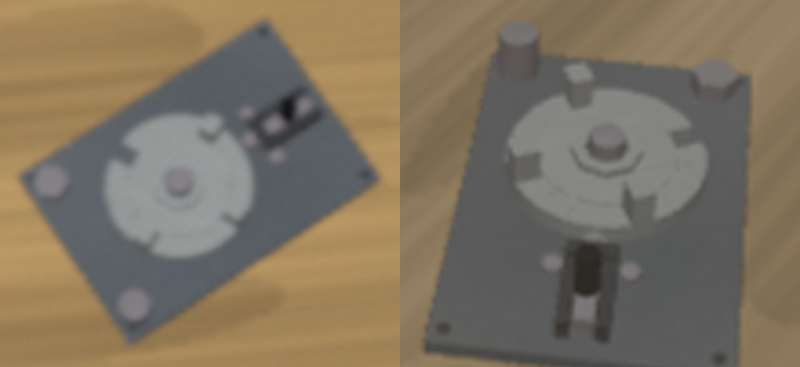

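The crops show the dogs and the notch: the notch lies roughly +105° anticlockwise from the bolt, and one dog is just past the bolt side. I'm moving over the fixture to measure with the wrist camera.

```bash
python3 -m jog '[{"linear":[-0.5,-0.3,-0.4],"roll":0},{"linear":[-0.63,-0.395,-0.4],"roll":0},{"linear":[-0.63,-0.395,-0.4],"roll":0},{"linear":[-0.63,-0.395,-0.4],"roll":0},{"linear":[-0.63,-0.395,-0.2],"roll":0},{"linear":[-0.63,-0.395,0],"roll":0},{"linear":[-0.63,-0.395,0],"roll":0},{"linear":[-0.63,-0.395,0],"roll":0},{"linear":[-0.63,-0.395,0],"roll":0},{"linear":[-0.63,-0.395,0],"roll":0}]' && python3 -m jog '[{"linear":[-0.63,-0.395,0],"roll":0},{"linear":[-0.63,-0.395,0],"roll":0},{"linear":[-0.63,-0.395,0],"roll":0},{"linear":[-0.63,-0.395,0],"roll":0},{"linear":[-0.63,-0.395,0],"roll":0},{"linear":[-0.63,-0.395,0],"roll":0},{"linear":[-0.63,-0.395,0],"roll":0},{"linear":[-0.63,-0.395,0],"roll":0},{"linear":[-0.4,-0.3,0],"roll":0},{"linear":[-0.2,-0.1,0],"roll":0},{"linear":[0,0,0],"roll":0},{"linear":[0,0,0],"roll":0}]'
python3 - <<'E'
from h import *
c=optics.calibration("wrist");print(c["T"],env.observe()["position"],env.observe()["tool_rot"])
cv2.imwrite("pics/w1.png",optics.get_image("wrist")[:,:,::-1])
E
```

```text
time_s: 0.93
position: [0.3954, 0.2466, 0.2744]
tool_rot: [[-0.899, 0.437, -0.001], [0.437, 0.899, -0.0], [0.0, -0.0, -1.0]]
ft_force: [1.1, 0.2, 0.1]
grip_width: 0.0855
gripper_force: 0.0
time_s: 1.93
position: [0.5353, 0.0218, 0.2744]
tool_rot: [[-0.899, 0.438, -0.001], [0.438, 0.899, 0.0], [0.001, 0.0, -1.0]]
ft_force: [-0.6, 0.7, -0.8]
grip_width: 0.0854
gripper_force: 0.0
[[ 4.38944477e-01  8.66293688e-01  2.38459624e-01  4.74691741e-01]
 [ 8.98513814e-01 -4.23446023e-01 -1.15613111e-01  5.17431243e-02]
 [ 8.19871398e-04  2.65007003e-01 -9.64246139e-01  4.44962277e-01]
 [ 0.00000000e+00  0.00000000e+00  0.00000000e+00  1.00000000e+00]] [0.53532602 0.02175305 0.27438297] [[-8.99197976e-01  4.37541393e-01 -7.27382602e-04]
 [ 4.37541143e-01  8.99198263e-01  4.81605094e-04]
 [ 8.64783336e-04  1.14798511e-04 -9.99999619e-01]]
```

View pics/w1.png

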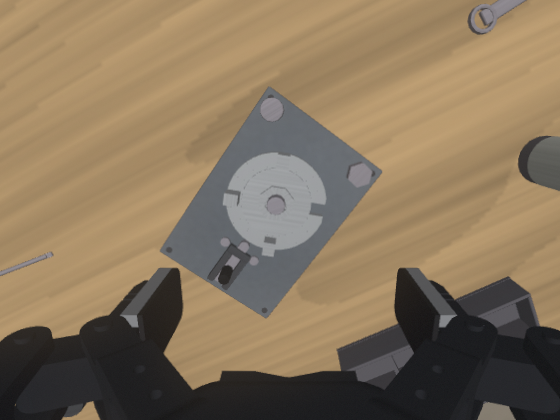

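The wrist view shows the whole fixture: plate corners near (268,87), (382,172), (266,318) and (161,250), spindle at (276,205) and knob at (225,274). The dogs are at (231,200), (270,242) and (285,155), and the notch at (316,210).

```bash
cat > m.py <<'E'
from h import *
def big(m): return max(cv2.findContours(m.astype(np.uint8),0,cv2.CHAIN_APPROX_NONE)[0],key=cv2.contourArea)
def fixture(im,c):
    hsv=cv2.cvtColor(im,cv2.COLOR_RGB2HSV)
    m=((im[:,:,2].astype(int)-im[:,:,0])>-8)&(np.indices(im.shape[:2])[0]<330)
    m=cv2.morphologyEx(m.astype(np.uint8),cv2.MORPH_OPEN,np.ones((5,5)))
    n,l,st,_=cv2.connectedComponentsWithStats(m)
    k=l[205,276] if l[205,276] else 1+np.argmax(st[1:,4])
    p=ray(c,big(l==k).reshape(-1,2),.012)[:,:2]*1000
    return cv2.minAreaRect(p.astype(np.float32)),m
if __name__=="__main__":
    im=cv2.imread("pics/w1.png")[:,:,::-1];c=optics.calibration("wrist")
    r,m=fixture(im,c);print("plate",r)
    P=ray(c,[(268,87),(382,172),(266,318),(161,250)],.012);print(P[:,:2])
    for n,q,z in(("spindle",(276,205),.042),("knob",(225,274),.055),("dogA",(231,199.5),.048),("dogB",(270,240),.048),("dogC",(285,155),.048),("notch",(317,210),.026),("tip",(243,246),.025)):
        print(n,ray(c,[q],z)[0])
    g=cv2.cvtColor(im,cv2.COLOR_RGB2GRAY);print(g[205,300],g[230,190],g[205,276])
    cv2.imwrite("pics/w1c.png",cv2.resize(im[140:295,195:340,::-1],None,fx=3.8,fy=3.8,interpolation=cv2.INTER_CUBIC))
E
python3 m.py
```

```text
plate ((570.1473388671875, -23.544570922851562), (167.97837829589844, 247.87625122070312), 28.400243759155273)
[[ 0.43829889  0.04450243]
 [ 0.58641963  0.12471944]
 [ 0.70316672 -0.09254397]
 [ 0.55549345 -0.16977387]]
spindle [ 0.56063923 -0.00510649  0.042     ]
knob [ 0.60668066 -0.09498958  0.055     ]
dogA [ 0.53123714 -0.04721735  0.048     ]
dogB [ 0.59401643 -0.0293705   0.048     ]
dogC [0.5130634  0.02983074 0.048     ]
notch [0.59126073 0.03422268 0.026     ]
tip [ 0.59331128 -0.06782022  0.025     ]
156 102 139
```

View pics/w1c.png

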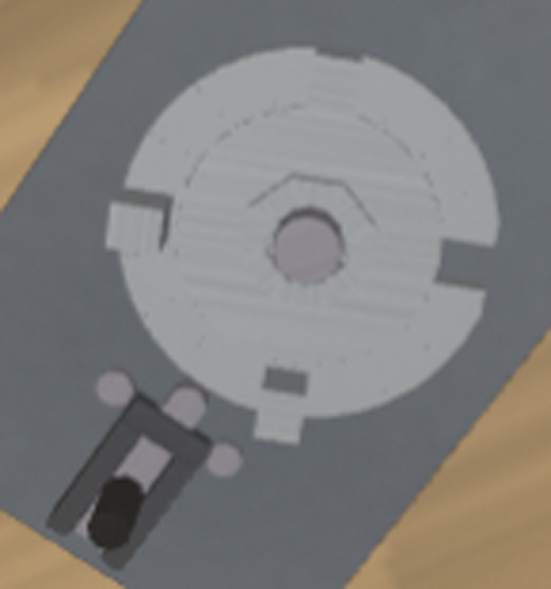

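Run:
```python
from h import *
c=optics.calibration("wrist")
cr=lambda x,y:(x/3.8+195-.37,y/3.8+140-.37)
sp=ray(c,[cr(310,243)],.042)[0][:2]*1000
a=np.radians(-61.6);R=np.array([[np.cos(a),np.sin(a)],[-np.sin(a),np.cos(a)]])
print("spindle",sp)
sp=np.array([560.6,-5.6])
for n,q,z in(("knob",(108,528),.055),("dogA",(133,227),.048),("dogB",(279,422),.048),("dogC",(340,90),.048),("mouth",(489,268),.026),("nbot",(438.5,260.5),.026),("rimT",(310,46),.026),("rimB",(320,418),.026),("tip",(193,392),.025),("strap",(175,428),.03)):
    p=ray(c,[cr(*q)],z)[0][:2]*1000;f=R@(p-sp);print(n,p.round(1),"fix",f.round(1),np.hypot(*f).round(1),np.degrees(np.arctan2(f[1],f[0])).round(1))
```

```text
spindle [559.23118328  -4.13553471]
knob [610.9 -99.9] fix [106.9  -0.6] 106.9 -0.3
dogA [530.4 -48.5] fix [ 23.4 -47. ] 52.5 -63.5
dogB [604.9 -37.4] fix [49.1 23.8] 54.6 25.9
dogC [520.8  24.9] fix [-45.8 -20.5] 50.1 -155.9
mouth [594.8  41. ] fix [-24.7  52.2] 57.8 115.3
nbot [585.5  27.6] fix [-17.4  37.7] 41.5 114.7
rimT [507.4  21.1] fix [-48.8 -34.1] 59.6 -145.1
rimB [616.8 -29.7] fix [47.9 37.9] 61.1 38.4
tip [590.9 -63.1] fix [65.  -0.7] 65.0 -0.6
strap [597.9 -72.8] fix [76.9  0.9] 76.9 0.6
```

Everything agrees with the given sizes. The notch is at +115°, the dogs at +26°, -64° and -155°, the knob at x = 107 mm, and the fixture's x axis is at -61.6° in the world. I'll straddle the dog at +26° loosely and carry it clockwise.

```bash
python3 -m jog '[{"linear":[-0.355,-0.095,0.5],"roll":0},{"linear":[-0.355,-0.095,0.5],"roll":0},{"linear":[-0.355,-0.095,0.5],"roll":0},{"linear":[-0.355,-0.095,0.5],"roll":0},{"linear":[-0.355,-0.095,0.5],"roll":0},{"linear":[-0.355,-0.095,0.5],"roll":0},{"linear":[0,0,0.55],"roll":0.515},{"linear":[0,0,0.55],"roll":0.515},{"linear":[0,0,0.55],"roll":0.515},{"linear":[0,0,0.55],"roll":0.515},{"linear":[0,0,0],"roll":0},{"linear":[0,0,0],"roll":0}]' -0.34 20
python3 - <<'E'
from h import *
c=optics.calibration("wrist");s=env.observe();print(s["position"],s["tool_rot"],s["ft_force"],s["grip_width"])
im=optics.get_image("wrist");cv2.imwrite("pics/w2.png",im[:,:,::-1])
print(proj(c,[s["position"],[.602,-.036,.048],[.5604,-.0053,.042]]))
E
```

```text
time_s: 2.98
position: [0.6018, -0.0354, 0.0667]
tool_rot: [[-0.808, 0.589, -0.001], [0.589, 0.808, 0.0], [0.001, -0.0, -1.0]]
ft_force: [0.5, -0.1, 0.6]
grip_width: 0.0281
gripper_force: 0.0
[ 0.60181749 -0.03536461  0.06671002] [[-8.08084185e-01  5.89065354e-01 -1.39945310e-03]
 [ 5.89065328e-01  8.08085277e-01  4.73999644e-04]
 [ 1.41009421e-03 -4.41337682e-04 -9.99998908e-01]] [ 0.48183873 -0.08842726  0.62673549] 0.02810306295818909
[[287.3806982  251.71806139]
 [286.72323284 240.14485007]
 [287.08250726 145.16777073]]
```

View pics/w2.png

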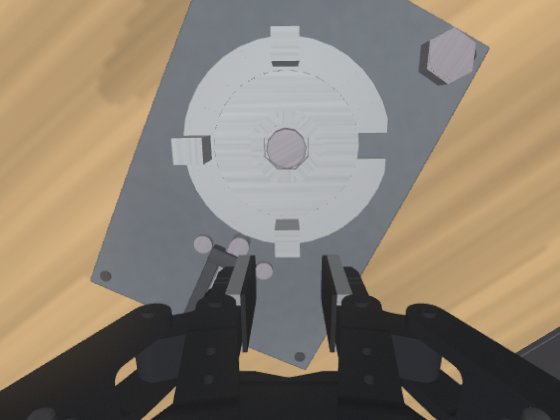

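The dog's top, at (288,243), sits centred between the fingers, which span columns 255 to 322. Descending and starting the turn.

```bash
python3 -m jog '[{"linear":[0,0,0.2],"roll":0},{"linear":[0,0,0.2],"roll":0},{"linear":[0,0,0.2],"roll":0},{"linear":[0,0,0.2],"roll":0},{"linear":[0,0,0],"roll":0},{"linear":[0,0,0],"roll":0},{"linear":[0.0012,-0.0557,0],"roll":0.5},{"linear":[0.0012,-0.0557,0],"roll":0.5},{"linear":[0.0012,-0.0557,0],"roll":0.5},{"linear":[0.0012,-0.0557,0],"roll":0.5},{"linear":[0.0012,-0.0557,0],"roll":0.5},{"linear":[0.0012,-0.0557,0],"roll":0.5}]'
```

```text
time_s: 4.03
position: [0.5933, -0.0464, 0.0351]
tool_rot: [[-0.624, 0.781, 0.001], [0.781, 0.624, -0.0], [-0.001, 0.001, -1.0]]
ft_force: [-0.5, -0.1, 0.4]
grip_width: 0.0281
gripper_force: 0.0
```

```bash
python3 -m jog '[{"linear":[0.0012,-0.0557,0],"roll":0.5},{"linear":[0.0012,-0.0557,0],"roll":0.5},{"linear":[0.0012,-0.0557,0],"roll":0.5},{"linear":[0.0012,-0.0557,0],"roll":0.5},{"linear":[0.0012,-0.0557,0],"roll":0.5},{"linear":[0.0012,-0.0557,0],"roll":0.5},{"linear":[0.0012,-0.0557,0],"roll":0.5},{"linear":[0.0012,-0.0557,0],"roll":0.5},{"linear":[0.0012,-0.0557,0],"roll":0.5},{"linear":[0.0012,-0.0557,0],"roll":0.5},{"linear":[0.0012,-0.0557,0],"roll":0.5},{"linear":[0.0012,-0.0557,0],"roll":0.5}]'
python3 -m jog '[{"linear":[0.0012,-0.0557,0],"roll":0.5},{"linear":[0.0012,-0.0557,0],"roll":0.5},{"linear":[0.0012,-0.0557,0],"roll":0.5},{"linear":[0.0012,-0.0557,0],"roll":0.5},{"linear":[0.0012,-0.0557,0],"roll":0.5},{"linear":[0.0012,-0.0557,0],"roll":0.5},{"linear":[0.0012,-0.0557,0],"roll":0.5},{"linear":[0.0012,-0.0557,0],"roll":0.5},{"linear":[0.0012,-0.0557,0],"roll":0.5},{"linear":[0.0012,-0.0557,0],"roll":0.5},{"linear":[0.0012,-0.0557,0],"roll":0.5},{"linear":[0.0012,-0.0557,0],"roll":0.5}]'
```

```text
time_s: 5.03
position: [0.5691, -0.0571, 0.0351]
tool_rot: [[-0.15, 0.989, 0.001], [0.989, 0.15, -0.0], [-0.0, 0.001, -1.0]]
ft_force: [0.0, -0.9, -0.2]
grip_width: 0.0282
gripper_force: 0.0
time_s: 6.03
position: [0.5428, -0.0542, 0.0351]
tool_rot: [[0.364, 0.931, 0.001], [0.931, -0.364, -0.0], [0.0, 0.001, -1.0]]
ft_force: [-0.7, -0.2, -0.2]
grip_width: 0.0283
gripper_force: 0.0
```

```bash
python3 -m jog '[{"linear":[0.0012,-0.0557,0],"roll":0.5},{"linear":[0.0012,-0.0557,0],"roll":0.5},{"linear":[0.0012,-0.0557,0],"roll":0.5},{"linear":[0.0012,-0.0557,0],"roll":0.5},{"linear":[0.0012,-0.0557,0],"roll":0.5},{"linear":[0.0012,-0.0557,0],"roll":0.5},{"linear":[0.0012,-0.0557,0],"roll":0.5},{"linear":[0.0012,-0.0557,0],"roll":0.5},{"linear":[0.0012,-0.0557,0],"roll":0.5},{"linear":[0.0012,-0.0557,0],"roll":0.5},{"linear":[0.0012,-0.0557,0],"roll":0.5},{"linear":[0,0,0],"roll":0}]'
cat > n.py <<'E'
from h import *
import sys
c=optics.calibration("wrist");s=env.observe();print(s["position"],s["tool_rot"][:2].round(3),s["ft_force"])
im=optics.get_image("wrist");cv2.imwrite(f"pics/{sys.argv[1]}.png",im[:,:,::-1])
a=np.radians(-61.6);x=np.array([np.cos(a),np.sin(a)]);y=np.array([-x[1],x[0]]);sp=np.array([.5604,-.0055])
F=lambda X,Y,Z:[*(sp+X*x+Y*y),Z]
print(proj(c,[F(0,0,.042),F(.06,0,.026),F(.109,0,.055),F(0,-.052,.048),F(.08,0,.03)]).round(1))
E
python3 n.py w3
```

```text
time_s: 7.03
position: [0.5228, -0.04, 0.035]
tool_rot: [[0.753, 0.658, 0.001], [0.658, -0.753, -0.0], [0.0, 0.001, -1.0]]
ft_force: [0.3, -0.6, -0.1]
grip_width: 0.0284
gripper_force: 0.0
[ 0.52275696 -0.03998264  0.0350417 ] [[ 0.753  0.658  0.001]
 [ 0.658 -0.753 -0.   ]] [ 0.33548541 -0.60738256 -0.09055539]
[[287.  151.2]
 [403.  174.6]
 [526.9 210.2]
 [262.8 261. ]
 [443.3 184.8]]
```

View pics/w3.png

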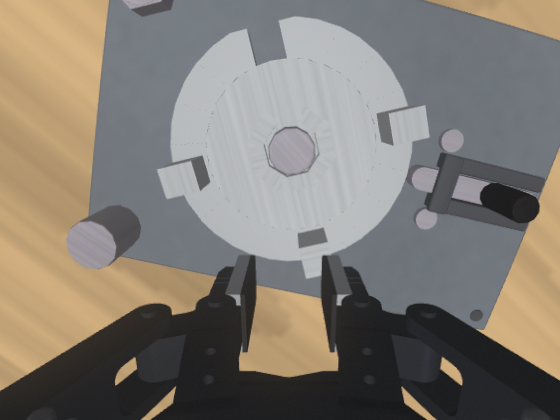

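The flange did not move. The notch is at (265,40), still at its original angle in the world, so the fingertips passed above the dogs. I'll work out the real tip height from the pads' pixel gap.

Run:
```python
from h import *
c=optics.calibration("wrist");s=env.observe();k=K(c);T=np.array(c["T"]);R=np.array(s["tool_rot"])
print(c["fov_y"],k[0,0],"gap->depth",k[0,0]*.0284/np.array([64,67,70]))
for b in range(0,40,5):
    P=[s["position"]-R[:,2]*b/1000+R[:,1]*y+R[:,0]*x for y in(-.0142,.0142) for x in (-.011,.011)]
    d=(np.linalg.inv(T)@np.r_[P[0],1])[2];print(b,round(d,3),proj(c,P).round(0).tolist())
```

```text
60.42616149166661 360.62672224164436 gap->depth [0.16002811 0.15286267 0.14631141]
0 0.185 [[262.0, 271.0], [261.0, 231.0], [317.0, 271.0], [318.0, 231.0]]
5 0.181 [[261.0, 276.0], [260.0, 234.0], [318.0, 276.0], [319.0, 234.0]]
10 0.176 [[261.0, 280.0], [259.0, 238.0], [319.0, 280.0], [320.0, 238.0]]
15 0.171 [[260.0, 285.0], [259.0, 241.0], [320.0, 285.0], [321.0, 241.0]]
20 0.166 [[259.0, 290.0], [258.0, 245.0], [320.0, 290.0], [322.0, 245.0]]
25 0.161 [[258.0, 295.0], [257.0, 249.0], [321.0, 295.0], [323.0, 249.0]]
30 0.157 [[257.0, 301.0], [256.0, 254.0], [322.0, 301.0], [324.0, 254.0]]
35 0.152 [[256.0, 307.0], [255.0, 258.0], [323.0, 306.0], [325.0, 258.0]]
```

Run:
```python
import cv2
im=cv2.imread("pics/w3.png")[225:375,190:370];cv2.imwrite("pics/w3c.png",cv2.resize(im,None,fx=4,fy=4,interpolation=cv2.INTER_CUBIC))
```

```text
(no output)
```

View pics/w3c.png

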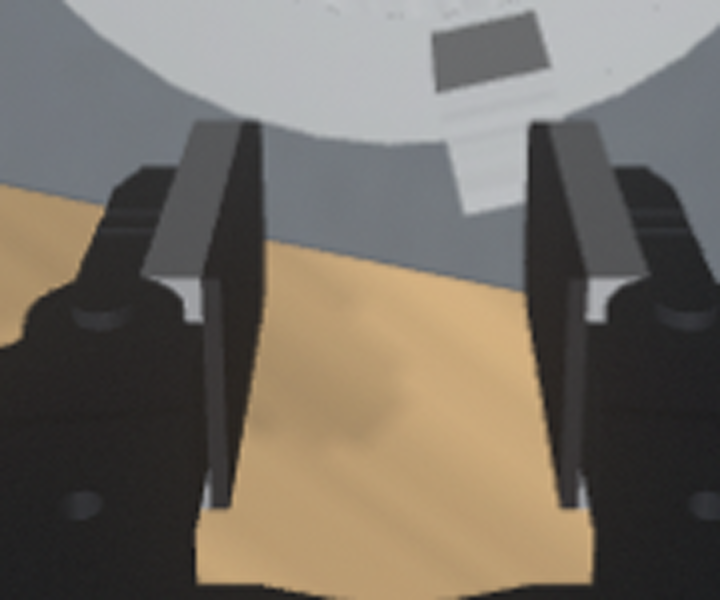

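Ignoring the nominal TCP, the gap in pixels puts the partly open fingertips 20–30 mm behind it. I'll use shut fingers instead, whose tips are at the TCP. The plan is to go back anticlockwise past the nearest dog (the one at -64°), shut, come down and push it clockwise.

```bash
python3 -m jog '[{"linear":[0,0,-0.5],"roll":0},{"linear":[0.0049,0.1114,-0.3],"roll":-1},{"linear":[0.0049,0.1114,0],"roll":-1},{"linear":[0.0049,0.1114,0],"roll":-1},{"linear":[0.0049,0.1114,0],"roll":-1},{"linear":[0.0049,0.1114,0],"roll":-1},{"linear":[0.0049,0.1114,0],"roll":-1},{"linear":[0.0049,0.1114,0],"roll":-1},{"linear":[0.0049,0.1114,0],"roll":-1},{"linear":[0,0,0],"roll":0},{"linear":[0,0,0],"roll":0},{"linear":[0,0,0],"roll":0}]' -1 20
python3 -m jog '[{"linear":[0,0,0],"roll":0},{"linear":[0,0,0],"roll":0},{"linear":[0,0,0],"roll":0},{"linear":[0,0,0],"roll":0},{"linear":[0,0,0],"roll":0},{"linear":[0,0,0],"roll":0}]'
python3 n.py w4; python3 -c "
from rig import env;print(env.observe()['q'])"
```

```text
time_s: 8.08
position: [0.5532, -0.0569, 0.0667]
tool_rot: [[0.154, 0.988, -0.0], [0.988, -0.154, 0.0], [-0.0, -0.0, -1.0]]
ft_force: [0.5, -0.7, -0.8]
grip_width: 0.0002
gripper_force: 0.0
time_s: 8.58
position: [0.5533, -0.0569, 0.0666]
tool_rot: [[0.152, 0.988, 0.0], [0.988, -0.152, -0.0], [-0.0, 0.0, -1.0]]
ft_force: [-0.1, -0.8, 0.3]
grip_width: -0.0
gripper_force: 0.0
[ 0.55334818 -0.05691242  0.06663671] [[ 0.152  0.988  0.   ]
 [ 0.988 -0.152 -0.   ]] [-0.05704963 -0.76892695  0.30333352]
[[287.1 144.1]
 [346.6 221. ]
 [403.3 301.6]
 [210.8 204. ]
 [366.1 247.7]]
[-1.80648351e+01  3.01212271e+01  8.49321055e+01 -1.19908499e-03
  6.49479185e+01 -9.31539682e+00]
```

View pics/w4.png

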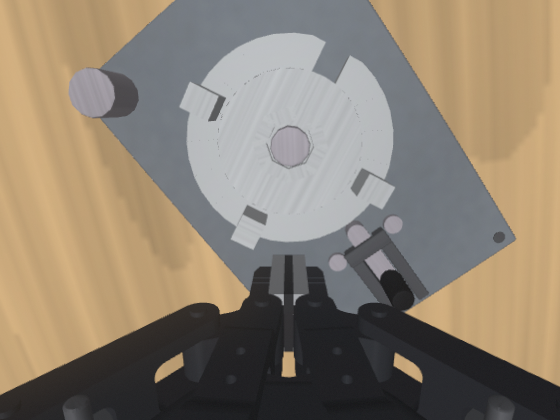

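The tip shows at row 254 even when shut, so the height is still unsettled. I'll test it safely: come down partway and sweep gently towards the dog at (249,228).

```bash
python3 -m jog '[{"linear":[0,0,0.4],"roll":0},{"linear":[0,0,0.4],"roll":0},{"linear":[0,0,0.2],"roll":0},{"linear":[0,0,0.1],"roll":0},{"linear":[0,0,0],"roll":0},{"linear":[0,0,0],"roll":0}]'
python3 -m jog '[{"linear":[0.0012,-0.0557,0],"roll":0.5},{"linear":[0.0012,-0.0557,0],"roll":0.5},{"linear":[0.0012,-0.0557,0],"roll":0.5},{"linear":[0.0012,-0.0557,0],"roll":0.5},{"linear":[0.0012,-0.0557,0],"roll":0.5},{"linear":[0.0012,-0.0557,0],"roll":0.5},{"linear":[0.0012,-0.0557,0],"roll":0.5},{"linear":[0.0012,-0.0557,0],"roll":0.5},{"linear":[0,0,0],"roll":0}]'
cat > fl.py <<'E'
# notch/flange angle by the wrist view: sample rim ring at r=55 (z=.026) for dark gap
from h import *
c=optics.calibration("wrist");s=env.observe();im=optics.get_image("wrist")
cv2.imwrite("pics/fl.png",im[:,:,::-1])
g=cv2.cvtColor(im,cv2.COLOR_RGB2GRAY).astype(float)
a=np.radians(-61.6);sp=np.array([.5604,-.0055])
th=np.arange(-180,180,.5);acc=0
for r in(.048,.051,.054,.057):
    w=np.radians(th)+a;P=np.c_[sp[0]+r*np.cos(w),sp[1]+r*np.sin(w),0*w+.026];p=proj(c,P)
    v=cv2.remap(g.astype(np.float32),p[:,:1].astype(np.float32),p[:,1:].astype(np.float32),1).ravel()
    v[(p[:,1]>235)&(abs(p[:,0]-287)<60)]=150; v[(p[:,1]>300)|(p[:,1]<0)]=150
    acc=acc+(v<125)
d=acc>=3;i=0
while i<len(th):
    if d[i]:
        j=i
        while j<len(th) and d[j]:j+=1
        if j-i>4:print("dark",th[i],th[j-1],"mid",(th[i]+th[j-1])/2)
        i=j
    i+=1
f=(s["position"][:2]-sp);print("tool fix angle",np.degrees(np.arctan2(f[1],f[0]))+61.6,"r",np.hypot(*f)*1000,"z",s["position"][2],"ft",s["ft_force"],env.hold_point_z,s["time_s"])
E
python3 fl.py
```

```text
time_s: 9.13
position: [0.5537, -0.057, 0.023]
tool_rot: [[0.152, 0.988, 0.001], [0.988, -0.152, -0.0], [-0.0, 0.001, -1.0]]
ft_force: [-0.6, 0.6, -0.2]
grip_width: -0.0002
gripper_force: 0.0
time_s: 9.88
position: [0.5367, -0.0512, 0.0235]
tool_rot: [[0.482, 0.876, 0.001], [0.876, -0.482, -0.0], [0.0, 0.001, -1.0]]
ft_force: [0.8, 0.1, -0.0]
grip_width: 0.0002
gripper_force: 0.0
dark 106.5 121.5 mid 114.0
tool fix angle -55.79252371435721 r 51.443048785587834 z 0.02346242292206445 ft [ 0.79608132  0.1367574  -0.0046777 ] 0.0187 9.8833
```

The flange still reads 114° with the tool over the dog and no contact. So the tips really are about 30 mm behind the reported TCP, as the image showed. I'll back off, go down 15 mm more and sweep again.

```bash
python3 -m jog '[{"linear":[0.0049,0.1114,0],"roll":-1},{"linear":[0.0049,0.1114,0],"roll":-1},{"linear":[0.0049,0.1114,0],"roll":-1},{"linear":[0.0049,0.1114,0],"roll":-1},{"linear":[0,0,0.1],"roll":0},{"linear":[0,0,0.1],"roll":0},{"linear":[0,0,0.1],"roll":0},{"linear":[0,0,0.075],"roll":0},{"linear":[0,0,0],"roll":0},{"linear":[0,0,0],"roll":0}]'
python3 -m jog '[{"linear":[0.0012,-0.0557,0],"roll":0.5},{"linear":[0.0012,-0.0557,0],"roll":0.5},{"linear":[0.0012,-0.0557,0],"roll":0.5},{"linear":[0.0012,-0.0557,0],"roll":0.5},{"linear":[0.0012,-0.0557,0],"roll":0.5},{"linear":[0.0012,-0.0557,0],"roll":0.5},{"linear":[0.0012,-0.0557,0],"roll":0.5},{"linear":[0.0012,-0.0557,0],"roll":0.5},{"linear":[0.0012,-0.0557,0],"roll":0.5},{"linear":[0.0012,-0.0557,0],"roll":0.5},{"linear":[0,0,0],"roll":0}]'
python3 fl.py
```

```text
time_s: 10.77
position: [0.5532, -0.0569, 0.0074]
tool_rot: [[0.153, 0.988, -0.0], [0.988, -0.153, 0.0], [0.0, -0.0, -1.0]]
ft_force: [1.4, -0.3, 0.2]
grip_width: -0.0001
gripper_force: 0.1
time_s: 11.68
position: [0.5326, -0.0488, 0.0078]
tool_rot: [[0.557, 0.831, 0.0], [0.831, -0.557, -0.0], [0.0, 0.0, -1.0]]
ft_force: [1.8, -0.9, 0.1]
grip_width: 0.0
gripper_force: 0.2
dark 84.5 99.5 mid 92.0
tool fix angle -61.08142112897456 r 51.445613185579724 z 0.007844534651966294 ft [ 1.80428161 -0.92536464  0.10468661] 0.0187 11.6833
```

Now the flange is turning: the notch is at 92°. Continuing.

```bash
python3 -m jog '[{"linear":[0.0012,-0.0557,0],"roll":0.5},{"linear":[0.0012,-0.0557,0],"roll":0.5},{"linear":[0.0012,-0.0557,0],"roll":0.5},{"linear":[0.0012,-0.0557,0],"roll":0.5},{"linear":[0.0012,-0.0557,0],"roll":0.5},{"linear":[0.0012,-0.0557,0],"roll":0.5},{"linear":[0.0012,-0.0557,0],"roll":0.5},{"linear":[0.0012,-0.0557,0],"roll":0.5},{"linear":[0.0012,-0.0557,0],"roll":0.5},{"linear":[0.0012,-0.0557,0],"roll":0.5},{"linear":[0.0012,-0.0557,0],"roll":0.5},{"linear":[0.0012,-0.0557,0],"roll":0.5}]'
python3 -m jog '[{"linear":[0.0012,-0.0557,0],"roll":0.5},{"linear":[0.0012,-0.0557,0],"roll":0.5},{"linear":[0.0012,-0.0557,0],"roll":0.5},{"linear":[0.0012,-0.0557,0],"roll":0.5},{"linear":[0.0012,-0.0557,0],"roll":0.5},{"linear":[0.0012,-0.0557,0],"roll":0.5},{"linear":[0.0012,-0.0557,0],"roll":0.5},{"linear":[0.0012,-0.0557,0],"roll":0.5},{"linear":[0.0012,-0.0557,0],"roll":0.5},{"linear":[0.0012,-0.0557,0],"roll":0.5},{"linear":[0.0012,-0.0557,0],"roll":0.5},{"linear":[0,0,0],"roll":0}]'
python3 fl.py
```

```text
time_s: 12.73
position: [0.5157, -0.0292, 0.0078]
tool_rot: [[0.897, 0.442, 0.001], [0.442, -0.897, -0.0], [0.001, 0.001, -1.0]]
ft_force: [1.7, -1.0, 0.5]
grip_width: -0.0002
gripper_force: 0.6
time_s: 13.73
position: [0.5102, -0.0052, 0.0078]
tool_rot: [[1.0, -0.022, 0.0], [-0.022, -1.0, -0.0], [0.0, 0.0, -1.0]]
ft_force: [-0.4, -0.8, 0.2]
grip_width: -0.0001
gripper_force: 0.2
dark 29.0 44.0 mid 36.5
tool fix angle 241.27500676994165 r 50.22578603882506 z 0.007766488879664836 ft [-0.44603258 -0.78799519  0.18335253] 0.0187 13.7333
```

```bash
python3 -m jog '[{"linear":[0.0012,-0.0557,0],"roll":0.5},{"linear":[0.0012,-0.0557,0],"roll":0.5},{"linear":[0.0012,-0.0557,0],"roll":0.5},{"linear":[0.0012,-0.0557,0],"roll":0.5},{"linear":[0.0012,-0.0557,0],"roll":0.5},{"linear":[0.0012,-0.0557,0],"roll":0.5},{"linear":[0.0012,-0.0557,0],"roll":0.5},{"linear":[0.0012,-0.0557,0],"roll":0.5},{"linear":[0.0012,-0.0557,0],"roll":0.5},{"linear":[0.0012,-0.0557,0],"roll":0.5},{"linear":[0.0012,-0.0557,0],"roll":0.5},{"linear":[0,0,0],"roll":0}]'
python3 fl.py
```

```text
time_s: 14.78
position: [0.5164, 0.0182, 0.0076]
tool_rot: [[0.877, -0.48, -0.0], [-0.48, -0.877, 0.0], [-0.0, 0.0, -1.0]]
ft_force: [-0.6, 1.0, -0.1]
grip_width: 0.0001
gripper_force: 0.2
dark 3.0 18.0 mid 10.5
tool fix angle 213.3203899916715 r 49.972108066102564 z 0.007619761335046021 ft [-0.55173038  1.00352884 -0.0921171 ] 0.0187 14.7833
```

View pics/fl.png

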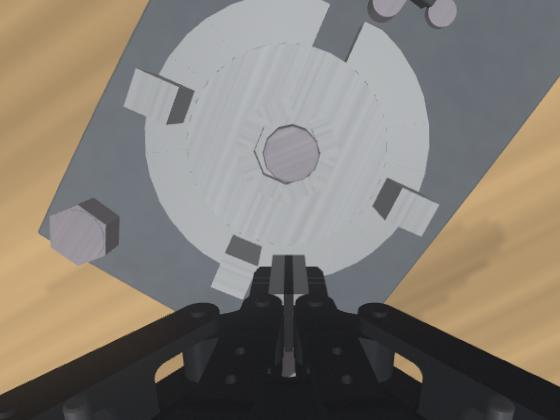

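The view shows the notch at (337,30), just left of the bolt's nose at (389,8), about 10° short. The pushed dog is at (235,278), touching the fingers.

```bash
python3 -m jog '[{"linear":[0.0005,-0.0334,0],"roll":0.3},{"linear":[0.0005,-0.0334,0],"roll":0.3},{"linear":[0.0005,-0.0334,0],"roll":0.3},{"linear":[0.0005,-0.0334,0],"roll":0.3},{"linear":[0.0005,-0.0334,0],"roll":0.3},{"linear":[0.0005,-0.0334,0],"roll":0.3},{"linear":[0,0,0],"roll":0},{"linear":[0,0,0],"roll":0}]'
python3 fl.py
python3 -m jog '[{"linear":[0,0.1,0],"roll":0},{"linear":[0,0.1,-0.2],"roll":0},{"linear":[0,0,-0.7],"roll":0},{"linear":[0,0,-0.9],"roll":0},{"linear":[0,0,-0.9],"roll":0},{"linear":[-0.4,0,-0.7],"roll":0},{"linear":[-0.3,0,-0.4],"roll":0},{"linear":[0,0,0],"roll":0},{"linear":[0,0,0],"roll":0}]'
python3 fl.py; python3 -c "
import cv2
im=cv2.imread('pics/fl.png')
from m import *
print(fixture(im[:,:,::-1].copy(),optics.calibration('wrist'))[0])
cv2.imwrite('pics/fl2.png',cv2.resize(im[:280,140:460],None,fx=2.1,fy=2.1,interpolation=cv2.INTER_CUBIC))"
```

```text
time_s: 15.5
position: [0.5206, 0.0247, 0.0076]
tool_rot: [[0.792, -0.61, -0.0], [-0.61, -0.792, 0.0], [-0.0, 0.0, -1.0]]
ft_force: [-0.3, -0.0, -0.0]
grip_width: 0.0008
gripper_force: 0.3
dark -5.0 10.0 mid 2.5
tool fix angle 204.39187909784903 r 49.950182962798614 z 0.00758629848820741 ft [-0.26288657 -0.01996535 -0.00311997] 0.0187 15.5
time_s: 16.3
position: [0.4936, 0.0355, 0.1605]
tool_rot: [[0.791, -0.611, 0.002], [-0.611, -0.791, -0.0], [0.002, -0.001, -1.0]]
ft_force: [-0.5, -0.7, -0.6]
grip_width: 0.0002
gripper_force: 0.0
dark -4.5 10.0 mid 2.75
tool fix angle 210.04475170655166 r 78.4278444212521 z 0.16054593643602164 ft [-0.52482299 -0.72995773 -0.55842523] 0.0187 16.3
((564.1630249023438, -13.055191040039062), (167.52688598632812, 226.89479064941406), 28.37357521057129)
```

View pics/fl2.png

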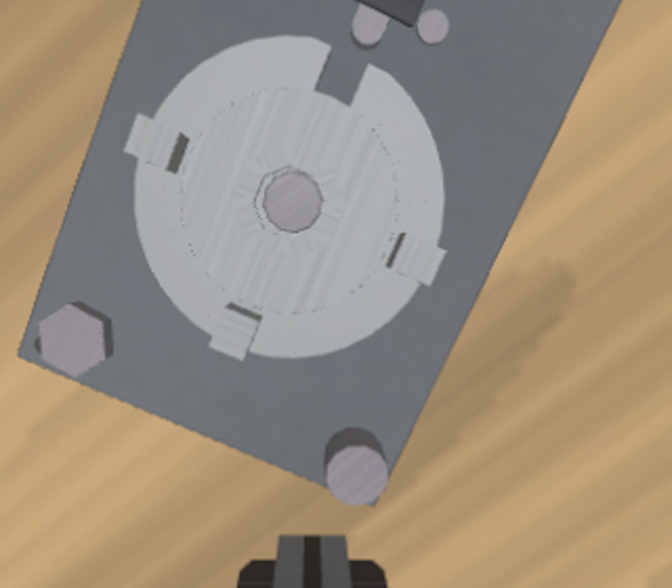

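The notch's mouth corners are at (330,47) and (368,67) in the crop, and the bolt's nose ends near (368,44). I'll compute the offset directly between the two.

Run:
```python
from h import *
c=optics.calibration("wrist");a=np.radians(-61.6);R=np.array([[np.cos(a),np.sin(a)],[-np.sin(a),np.cos(a)]]);sp=np.array([560.4,-5.5])
for n,q,z in(("m1",(330,47),.026),("m2",(368,67),.026),("b1",(317,90),.026),("b2",(352,104),.026),("noseL",(352,28),.025),("noseR",(387,22),.025),("nosetip",(366,46),.015),("nosetip",(366,40),.025),("spindle",(292,201),.042),("postR",(433,26),.025)):
    p=ray(c,[((q[0]/2.1)+140-.26,q[1]/2.1-.26)],z)[0][:2]*1000;print(n,(R@(p-sp)).round(1))
```

```text
m1 [58.2  9.5]
m2 [57.6 -6.2]
b1 [42.7  7.8]
b2 [43.5 -6.1]
noseL [67.6  4.8]
noseR [74.8 -6.1]
nosetip [66.4 -2.2]
nosetip [66.  -1.6]
spindle [ 1.8 -0.2]
postR [ 80.5 -22.1]
```

Both estimates agree: the notch is about 2.5–3 mm (2.7°) short. Back down the same way, and push 2.5° further.

```bash
python3 -m jog '[{"linear":[0.3,0,0.4],"roll":0},{"linear":[0.4,0,0.7],"roll":0},{"linear":[0,0,0.9],"roll":0},{"linear":[0,0,0.9],"roll":0},{"linear":[0,0,0.7],"roll":0},{"linear":[0,-0.05,0.2],"roll":0},{"linear":[0,-0.05,0],"roll":0},{"linear":[0,-0.05,0],"roll":0},{"linear":[0,-0.05,0],"roll":0},{"linear":[0,0,0],"roll":0}]'
python3 fl.py
python3 -m jog '[{"linear":[0.0002,-0.0186,0],"roll":0.1667},{"linear":[0.0002,-0.0186,0],"roll":0.1667},{"linear":[0.0002,-0.0186,0],"roll":0.1667},{"linear":[0,0,0],"roll":0},{"linear":[0,0,0],"roll":0}]'
python3 fl.py
```

```text
time_s: 17.18
position: [0.5218, 0.0249, 0.0091]
tool_rot: [[0.791, -0.612, 0.003], [-0.612, -0.791, -0.001], [0.003, -0.001, -1.0]]
ft_force: [-0.2, 0.4, 0.2]
grip_width: 0.0002
gripper_force: 0.1
dark -6.0 9.0 mid 1.5
tool fix angle 203.34727290920125 r 49.12992605717104 z 0.009102372698835882 ft [-0.21579895  0.3940095   0.20425714] 0.0187 17.1833
time_s: 17.65
position: [0.5222, 0.0266, 0.0078]
tool_rot: [[0.763, -0.646, 0.0], [-0.646, -0.763, -0.0], [0.0, -0.0, -1.0]]
ft_force: [-0.6, -1.3, 1.5]
grip_width: -0.0002
gripper_force: 0.8
dark -7.0 8.0 mid 0.5
tool fix angle 201.62688242753626 r 49.88999618352402 z 0.007761172020204862 ft [-0.56556017 -1.316095    1.51105949] 0.0187 17.65
```

```bash
python3 -m jog '[{"linear":[0.0001,-0.0165,0],"roll":0.15},{"linear":[0,0,0],"roll":0},{"linear":[0,0,0],"roll":0}]'
python3 fl.py
python3 -m jog '[{"linear":[0,0.1,0],"roll":0},{"linear":[0,0.1,-0.2],"roll":0},{"linear":[0,0,-0.7],"roll":0},{"linear":[0,0,-0.7],"roll":0.7},{"linear":[0,0,0],"roll":0.9},{"linear":[0,0,0],"roll":0.9},{"linear":[0,0,0],"roll":0.9},{"linear":[0,0,0],"roll":0.75},{"linear":[0,0,0],"roll":0},{"linear":[0,0,0],"roll":0}]'
python3 fl.py
```

```text
time_s: 17.95
position: [0.5225, 0.0271, 0.0075]
tool_rot: [[0.755, -0.656, -0.0], [-0.656, -0.755, 0.0], [-0.0, 0.0, -1.0]]
ft_force: [-0.6, -0.8, 0.6]
grip_width: 0.0001
gripper_force: 0.6
dark -8.0 7.0 mid -0.5
tool fix angle 200.91283928734123 r 49.980849197119575 z 0.007530124070704622 ft [-0.6354768  -0.78027316  0.64717595] 0.0187 17.95
time_s: 18.83
position: [0.5173, 0.0208, 0.072]
tool_rot: [[0.475, -0.88, 0.0], [-0.88, -0.475, -0.0], [0.0, -0.0, -1.0]]
ft_force: [-0.3, 0.4, 0.6]
grip_width: -0.0001
gripper_force: 0.0
dark -8.0 7.0 mid -0.5
tool fix angle 210.20576725768515 r 50.540348110903906 z 0.07201504256303021 ft [-0.3117804   0.39072434  0.58417123] 0.0187 18.8333
```

```bash
python3 -m jog '[{"linear":[0.4,-0.0775,0],"roll":0},{"linear":[0.6,-0.0775,0],"roll":0},{"linear":[0.6,-0.0775,0],"roll":0},{"linear":[0.6,-0.0775,0],"roll":0},{"linear":[0.6,-0.0775,0],"roll":0},{"linear":[0.6,-0.0775,0],"roll":0},{"linear":[0.6,-0.0775,0],"roll":0},{"linear":[0.5,-0.0775,0],"roll":0},{"linear":[0,0,0],"roll":0},{"linear":[0,0,0],"roll":0}]'
cat > st.py <<'E'
from h import *
s=env.observe();a=np.radians(-61.6);R=np.array([[np.cos(a),np.sin(a)],[-np.sin(a),np.cos(a)]])
print("fix xy",(R@(s["position"][:2]*1000-[560.4,-5.5])).round(1),"z",s["position"][2]*1000,"F fix",(R@s["ft_force"][:2]).round(2),s["ft_force"][2].round(2),"t",s["time_s"])
E
python3 st.py
```

```text
time_s: 19.72
position: [0.6243, -0.1263, 0.0712]
tool_rot: [[0.474, -0.881, -0.001], [-0.881, -0.474, 0.0], [-0.001, 0.0, -1.0]]
ft_force: [-0.2, -0.8, -0.1]
grip_width: -0.0002
gripper_force: 0.0
fix xy [136.7  -1.3] z 71.22649103309372 F fix [ 0.62 -0.62] -0.08 t 19.7167
```

```bash
python3 -m jog '[{"linear":[0,0,0.4],"roll":0},{"linear":[0,0,0.5],"roll":0},{"linear":[0,0,0.4],"roll":0},{"linear":[0,0,0.22],"roll":0},{"linear":[0,0,0],"roll":0},{"linear":[0,0,0],"roll":0}]'; python3 st.py
python3 -m jog '[{"linear":[-0.04,0,0],"roll":0},{"linear":[-0.04,0,0],"roll":0},{"linear":[-0.04,0,0],"roll":0},{"linear":[-0.04,0,0],"roll":0},{"linear":[-0.03,0,0],"roll":0},{"linear":[-0.03,0,0],"roll":0},{"linear":[-0.03,0,0],"roll":0},{"linear":[-0.03,0,0],"roll":0},{"linear":[-0.03,0,0],"roll":0}]'; python3 st.py
python3 -c "
from h import *
im=optics.get_image('scene')[:,:,::-1];cv2.imwrite('pics/s2.png',cv2.resize(im[180:310,230:370],None,fx=4.2,fy=4.2,interpolation=cv2.INTER_CUBIC))"
```

```text
time_s: 20.22
position: [0.6243, -0.1253, 0.0112]
tool_rot: [[0.474, -0.88, -0.0], [-0.88, -0.474, 0.0], [-0.0, 0.0, -1.0]]
ft_force: [0.2, 0.1, 0.8]
grip_width: 0.0004
gripper_force: 0.0
fix xy [135.8  -0.8] z 11.224185444450017 F fix [0.03 0.16] 0.75 t 20.2167
time_s: 20.97
position: [0.6188, -0.1152, 0.0111]
tool_rot: [[0.473, -0.881, 0.001], [-0.881, -0.473, -0.001], [0.001, -0.0, -1.0]]
ft_force: [0.7, -2.4, 1.3]
grip_width: 0.0001
gripper_force: 1.3
fix xy [124.2  -0.8] z 11.06486250885881 F fix [ 2.46 -0.55] 1.34 t 20.9667
```

View pics/s2.png

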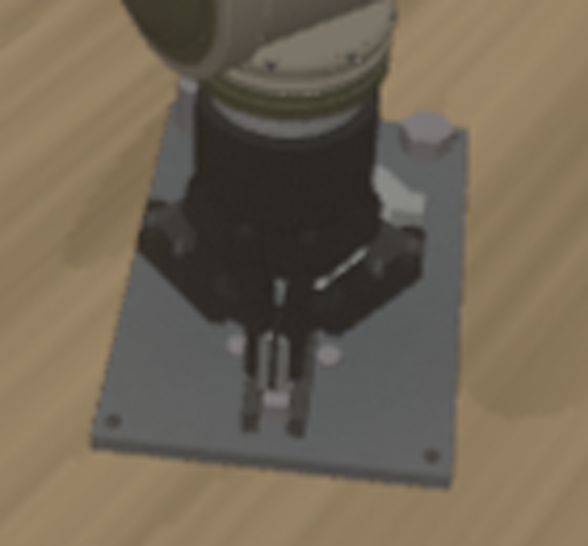

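The force is 2.5 N, which is the bolt's friction, and the fingers are behind the knob at (275,360). Continuing in small steps and watching the force.

```bash
python3 -m jog '[{"linear":[-0.025,0,0],"roll":0},{"linear":[-0.025,0,0],"roll":0},{"linear":[-0.025,0,0],"roll":0},{"linear":[-0.025,0,0],"roll":0}]'|grep force; python3 st.py;  python3 -m jog '[{"linear":[-0.025,0,0],"roll":0},{"linear":[-0.025,0,0],"roll":0},{"linear":[-0.025,0,0],"roll":0},{"linear":[-0.025,0,0],"roll":0}]'|grep force; python3 st.py
```

```text
ft_force: [1.3, -2.9, 1.4]
gripper_force: 1.3
fix xy [119.9  -0.8] z 10.938691936572404 F fix [ 3.18 -0.27] 1.4 t 21.35
ft_force: [0.8, -2.3, 1.7]
gripper_force: 1.3
fix xy [115.8  -0.8] z 10.845129634587481 F fix [ 2.37 -0.4 ] 1.67 t 21.6833
```

```bash
for i in 1; do :; done; python3 -m jog '[{"linear":[-0.02,0,0],"roll":0},{"linear":[-0.02,0,0],"roll":0},{"linear":[-0.02,0,0],"roll":0}]'|grep force; python3 st.py; python3 -m jog '[{"linear":[-0.0125,0,0],"roll":0},{"linear":[-0.0125,0,0],"roll":0},{"linear":[-0.0125,0,0],"roll":0}]'|grep force; python3 st.py
```

```text
ft_force: [1.4, -1.7, 2.1]
gripper_force: 1.3
fix xy [113.4  -0.8] z 10.853520966799937 F fix [2.16 0.46] 2.07 t 21.9333
ft_force: [1.7, -2.1, 2.4]
gripper_force: 1.3
fix xy [112.   -0.8] z 10.843322757764035 F fix [2.69 0.51] 2.35 t 22.1833
```

```bash
python3 -m jog '[{"linear":[-0.01,0,0],"roll":0},{"linear":[-0.01,0,0],"roll":0},{"linear":[-0.01,0,0],"roll":0}]'|grep force; python3 st.py
```

```text
ft_force: [3.4, -6.1, 0.6]
gripper_force: 3.3
fix xy [111.4  -0.8] z 10.904801680603155 F fix [6.93 0.08] 0.63 t 22.4333
```

```bash
python3 -m jog '[{"linear":[-0.008,0,0],"roll":0},{"linear":[0,0,0],"roll":0},{"linear":[0,0,0],"roll":0}]'|grep force; python3 st.py
python3 -m jog '[{"linear":[0.1,0,0],"roll":0},{"linear":[0.2,0,0],"roll":0},{"linear":[0.1,0,-0.4],"roll":0},{"linear":[0,0,-0.9],"roll":0},{"linear":[0,0,-0.8],"roll":0},{"linear":[-0.5,0,-0.5],"roll":0},{"linear":[-0.8,0,0],"roll":0},{"linear":[-0.8,0,0],"roll":0},{"linear":[-0.8,0,0],"roll":0},{"linear":[-0.8,0,0],"roll":0},{"linear":[-0.5,0,0],"roll":0},{"linear":[0,0,0],"roll":0}]'
python3 -m jog '[{"linear":[0,0,0],"roll":0}]' >/dev/null; python3 st.py; python3 fl.py
python3 -c "
import cv2
im=cv2.imread('pics/fl.png');cv2.imwrite('pics/fl3.png',cv2.resize(im,None,fx=1.4,fy=1.4,interpolation=cv2.INTER_CUBIC))"
```

```text
ft_force: [3.7, -5.7, -0.2]
gripper_force: 3.3
fix xy [111.4  -0.8] z 10.930238921342303 F fix [6.77 0.54] -0.2 t 22.6833
time_s: 23.68
position: [0.5379, 0.0339, 0.1147]
tool_rot: [[0.476, -0.879, -0.003], [-0.879, -0.476, 0.001], [-0.003, 0.002, -1.0]]
ft_force: [0.4, 0.7, 0.1]
grip_width: 0.0
gripper_force: 0.0
fix xy [-42.3  -0.5] z 114.78163474793993 F fix [ 0.2  -0.07] 0.47 t 23.7667
tool fix angle 180.7045812061815 r 42.25425638513594 z 0.11478163474793994 ft [ 0.03282989 -0.21175029  0.46721523] 0.0187 23.7667
```

View pics/fl3.png

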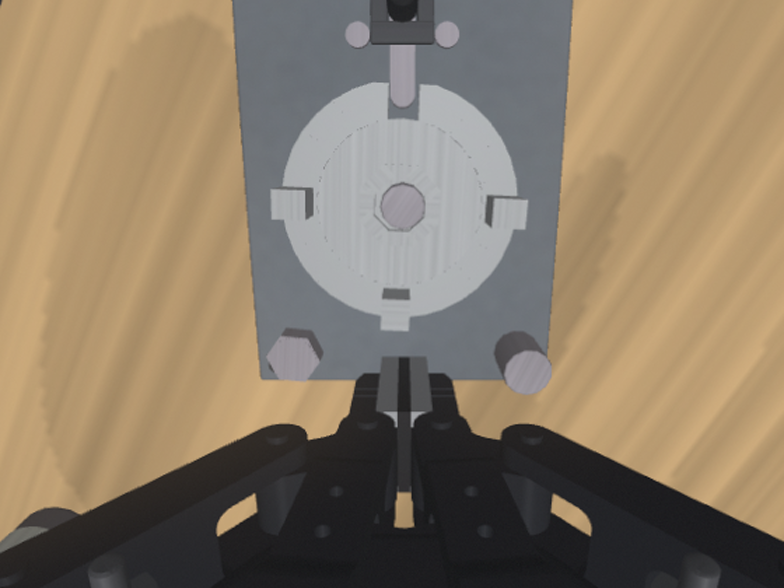

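The bolt lies in the notch with its tip at (403,106), the notch's bottom at (403,118), and the knob up against the strap. I'll check the tip's position and go beside the far dog for the lock test.

```bash
python3 - <<'E'
from h import *
c=optics.calibration("wrist");a=np.radians(-61.6);R=np.array([[np.cos(a),np.sin(a)],[-np.sin(a),np.cos(a)]]);sp=np.array([560.4,-5.5])
for n,q,z in(("tip",(403,107),.025),("mouth",(403.5,84.5),.026),("nbot",(403,118),.026),("spindle",(403,207),.042),("dog",(395,316),.048),("strapfront",(403,44),.03)):
    print(n,(R@(ray(c,[(q[0]/1.4-.15,q[1]/1.4-.15)],z)[0][:2]*1000-sp)).round(1))
E
python3 -m jog '[{"linear":[-0.1,0.37,0],"roll":0},{"linear":[-0.1,0.37,0],"roll":0},{"linear":[0,0,0.5],"roll":0},{"linear":[0,0,0.7],"roll":0},{"linear":[0,0,0.6],"roll":0},{"linear":[0,0,0.5],"roll":0},{"linear":[0,0,0.37],"roll":0},{"linear":[0,0,0],"roll":0},{"linear":[0,0,0],"roll":0},{"linear":[0,0,0],"roll":0}]'; python3 st.py
```

```text
tip [49.5 -0.2]
mouth [59.7 -0.4]
nbot [44.3 -0.1]
spindle [2.6 0. ]
dog [-50.    4.2]
strapfront [77.1 -0.3]
time_s: 24.65
position: [0.5112, 0.0232, 0.0087]
tool_rot: [[0.473, -0.881, 0.001], [-0.881, -0.473, -0.0], [0.001, -0.001, -1.0]]
ft_force: [0.1, 0.6, 0.4]
grip_width: 0.0001
gripper_force: 0.0
fix xy [-48.7 -29.7] z 8.738129873593792 F fix [-0.52  0.34] 0.4 t 24.65
```

Every reading here is about 2 mm high in x (spindle 2.6, strap 77.1, notch bottom 44.3), so the tip at 49.5 means about 47.3: home. Now the push.

```bash
python3 -m jog '[{"linear":[0,-0.025,0],"roll":0},{"linear":[0,-0.025,0],"roll":0},{"linear":[0,-0.025,0],"roll":0},{"linear":[0,-0.025,0],"roll":0},{"linear":[0,-0.025,0],"roll":0},{"linear":[0,-0.025,0],"roll":0}]'|grep force; python3 st.py
python3 -m jog '[{"linear":[0,-0.015,0],"roll":0},{"linear":[0,-0.015,0],"roll":0},{"linear":[0,-0.015,0],"roll":0}]'|grep force; python3 st.py
```

```text
ft_force: [0.1, -0.5, 0.4]
gripper_force: 0.0
fix xy [-49.6 -23.9] z 8.158162505992966 F fix [ 0.47 -0.17] 0.35 t 25.15
ft_force: [-0.4, 0.4, 0.2]
gripper_force: 0.0
fix xy [-49.6 -22.2] z 8.020734456185432 F fix [-0.52 -0.18] 0.17 t 25.4
```

```bash
python3 -m jog '[{"linear":[0,-0.015,0],"roll":0},{"linear":[0,-0.015,0],"roll":0},{"linear":[0,-0.015,0],"roll":0}]'|grep force; python3 st.py
```

```text
ft_force: [0.0, 0.1, -0.4]
gripper_force: 0.0
fix xy [-49.6 -20.4] z 8.02753762367267 F fix [-0.08  0.05] -0.39 t 25.65
```

```bash
for k in 1; do python3 -m jog '[{"linear":[0,-0.0125,0],"roll":0},{"linear":[0,-0.0125,0],"roll":0},{"linear":[0,-0.0125,0],"roll":0}]'|grep force; python3 st.py; python3 -m jog '[{"linear":[0,-0.0125,0],"roll":0},{"linear":[0,-0.0125,0],"roll":0}]'|grep force; python3 st.py; done
```

```text
ft_force: [-0.6, 0.7, -0.6]
gripper_force: 0.0
fix xy [-49.6 -18.9] z 8.016680373279247 F fix [-0.91 -0.2 ] -0.58 t 25.9
ft_force: [0.2, -0.4, 0.7]
gripper_force: 0.0
fix xy [-49.6 -17.9] z 8.021658277127898 F fix [0.45 0.02] 0.66 t 26.0667
```

```bash
python3 -m jog '[{"linear":[0,-0.0125,0],"roll":0},{"linear":[0,-0.0125,0],"roll":0}]'|grep force; python3 st.py
```

```text
ft_force: [-0.5, -0.1, -0.6]
gripper_force: 0.0
fix xy [-49.6 -16.9] z 8.030980730771283 F fix [-0.13 -0.46] -0.6 t 26.2333
```

```bash
python3 -m jog '[{"linear":[0,-0.0125,0],"roll":0},{"linear":[0,-0.0125,0],"roll":0}]'|grep force; python3 st.py
```

```text
ft_force: [-0.7, -1.0, 0.2]
gripper_force: 0.6
fix xy [-49.7 -16.2] z 7.9507654926974505 F fix [ 0.55 -1.11] 0.22 t 26.4
```

Contact with the dog. Now taking up the play.

```bash
python3 -m jog '[{"linear":[0,-0.01,0],"roll":0},{"linear":[0,-0.01,0],"roll":0}]'|grep force; python3 st.py
```

```text
ft_force: [-3.6, -2.4, 1.4]
gripper_force: 2.1
fix xy [-49.7 -15.7] z 7.8848300042865045 F fix [ 0.43 -4.32] 1.41 t 26.5667
```

```bash
python3 -m jog '[{"linear":[0,-0.01,0],"roll":0},{"linear":[0,-0.01,0],"roll":0}]'|grep force; python3 st.py
```

```text
ft_force: [-6.4, -4.8, 2.2]
gripper_force: 3.8
fix xy [-49.8 -15.4] z 7.831085807173135 F fix [ 1.19 -7.97] 2.17 t 26.7333
```

```bash
python3 -m jog '[{"linear":[0,-0.008,0],"roll":0},{"linear":[0,0,0],"roll":0}]'|grep force; python3 st.py
```

```text
ft_force: [-6.1, -5.2, 1.5]
gripper_force: 4.0
fix xy [-49.8 -15.3] z 7.816156143749718 F fix [ 1.62 -7.84] 1.54 t 26.9
```

```bash
python3 -m jog '[{"linear":[0,-0.008,0],"roll":0},{"linear":[0,0,0],"roll":0}]'|grep force; python3 st.py
```

```text
ft_force: [-6.6, -5.2, 2.4]
gripper_force: 4.6
fix xy [-49.8 -15.3] z 7.796575468535308 F fix [ 1.43 -8.32] 2.42 t 27.0667
```

```bash
python3 -m jog '[{"linear":[0,-0.008,0],"roll":0},{"linear":[0,-0.006,0],"roll":0},{"linear":[0,0,0],"roll":0}]'|grep force; python3 st.py
```

```text
ft_force: [-8.1, -7.4, 3.3]
gripper_force: 5.8
fix xy [-49.8 -15.1] z 7.790503386882988 F fix [  2.67 -10.6 ] 3.3 t 27.3167
```

```bash
python3 -m jog '[{"linear":[0,-0.008,0],"roll":0},{"linear":[0,0,0],"roll":0},{"linear":[0,0,0],"roll":0}]'|grep force; python3 st.py
```

```text
ft_force: [-8.9, -7.9, 4.7]
gripper_force: 6.4
fix xy [-49.8 -15.1] z 7.761957495371736 F fix [  2.73 -11.55] 4.71 t 27.5667
```

About 12 N. Holding for a second, then letting go, retreating and checking.

```bash
python3 -m jog '[{"linear":[0,0,0],"roll":0},{"linear":[0,0,0],"roll":0},{"linear":[0,0,0],"roll":0},{"linear":[0,0,0],"roll":0},{"linear":[0,0,0],"roll":0},{"linear":[0,0,0],"roll":0},{"linear":[0,0,0],"roll":0},{"linear":[0,0,0],"roll":0},{"linear":[0,0,0],"roll":0},{"linear":[0,0,0],"roll":0},{"linear":[0,0,0],"roll":0},{"linear":[0,0,0],"roll":0}]'|grep force; python3 st.py
python3 -m jog '[{"linear":[0,0.02,0],"roll":0},{"linear":[0,0.05,0],"roll":0},{"linear":[0,0.1,0],"roll":0},{"linear":[0,0.15,0],"roll":0},{"linear":[0,0,-0.4],"roll":0},{"linear":[0,0,-0.8],"roll":0},{"linear":[0.1,-0.3,-0.8],"roll":0},{"linear":[0.1,-0.3,-0.7],"roll":0},{"linear":[0,0,0],"roll":0},{"linear":[0,0,0],"roll":0},{"linear":[0,0,0],"roll":0}]'|grep force; python3 st.py; python3 fl.py
python3 - <<'E'
from h import *
c=optics.calibration("wrist");im=cv2.imread("pics/fl.png")
a=np.radians(-61.6);x=np.array([np.cos(a),np.sin(a)]);sp=np.array([.5604,-.0055])
X=np.arange(.040,.072,.001);p=proj(c,[[*(sp+t*x+.0*x),.025] for t in X])
print([(round(t*1000),im[int(v),int(u)].tolist()) for t,(u,v) in zip(X,p)])
E
```

```text
ft_force: [-9.0, -7.4, 3.9]
gripper_force: 6.4
fix xy [-49.8 -15. ] z 7.764279993292448 F fix [  2.24 -11.39] 3.87 t 28.5667
ft_force: [0.5, -0.5, -0.4]
gripper_force: 0.0
fix xy [-42.   -2.3] z 115.22892482150321 F fix [0.69 0.14] -0.45 t 29.4833
dark -8.5 -6.5 mid -7.5
tool fix angle 183.1470590255105 r 42.08947257360904 z 0.11522892482150321 ft [ 0.45286411 -0.53943389 -0.44783021] 0.0187 29.4833
[(40, [181, 179, 176]), (41, [181, 179, 176]), (42, [181, 178, 175]), (43, [125, 118, 114]), (44, [122, 116, 112]), (45, [122, 116, 111]), (46, [121, 115, 110]), (47, [111, 106, 103]), (48, [106, 101, 102]), (49, [163, 156, 160]), (50, [164, 156, 160]), (51, [164, 155, 159]), (52, [164, 156, 159]), (53, [163, 155, 159]), (54, [165, 157, 162]), (55, [164, 156, 161]), (56, [163, 156, 161]), (57, [164, 157, 162]), (58, [164, 156, 160]), (59, [165, 156, 161]), (60, [164, 156, 161]), (61, [164, 156, 161]), (62, [165, 157, 162]), (63, [165, 157, 162]), (64, [165, 157, 161]), (65, [165, 157, 161]), (66, [163, 156, 160]), (67, [164, 156, 161]), (68, [164, 156, 161]), (69, [164, 156, 161]), (70, [164, 156, 161]), (71, [164, 156, 161])]
```

The tip is still at its home reading, unchanged after the 12 N test, and the arm is clear. Handing in.

```bash
python3 -c "
from rig import env
print(env.close_job())"
```

```text
the job is handed in; nothing more can be done
None
```

The job is handed in, with no verdict returned: the notch faces the bolt, the bolt is home on its stop (tip at about 47 mm), the lock held about 12 N on the far dog for over a second, and the arm is clear, but I viewed 13 pictures, over the limit of 10.

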